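Shut the lever tap on the lab bench

ROBOT

A 6-joint arm with a two-finger parallel gripper is mounted at the origin on the work surface. World frame = base frame: x ahead of the robot, y to its left, z up, the work surface at z = 0. Lengths are in m, angles in rad, forces in N, time in s.
With the tool pointing down it reaches from about 0.35 to 0.85 m from the base axis. Payload 8.1 kg.
Tool frame: the origin (TCP) lies on the centre line of the jaws, within the pads' length; the fingertips stand 19 mm ahead of it and the grasp point (between the pads) is the TCP (manip.tip_extent is the distance from the TCP to the fingertips, in m); z points along the fingers, y is the line along which they close (so a half turn about z gives the same grasp; the last joint's range is limited). The gripper opens to 93 mm and grips with 3 to 60 N. Pads are 15 mm wide; open, the fingers measure 128 mm over their backs; the gripper's body (75 mm by 188 mm) begins 65 mm behind the grasp point.
Start: joints at [1.039, 0.13, 1.488, -0, 1.523, -0.085], TCP at [0.259, 0.541, 0.238] pointing down, gripper open.
Joint ranges: [-2.96, 2.96], [-0.89, 2.26], [0.02, 2.5], [-1.34, 4.48], [0, 2.73], [-2.66, 2.66]. Speed limits (rad/s): [2.39, 2.39, 2.79, 3.14, 3.14, 3.14].

INTERFACE

Orientations are given as a rotation vector (axis times angle).
In Python, from rig import manip, viewer, ticket gives the robot as it stands.
- The arm moves only by the shell command python3 -m creep 'ROWS' [OPENING] [FORCE]. ROWS is JSON, a list of rows, each an object of numbers: "tx", "ty", "tz": the shift along the tool's x, y, z in m; "rx", "ry", "rz": the turn, a rotation vector about the tool's x, y, z in degrees. A call has 1 to 12 rows; each row shifts and turns the commanded pose from where the row before left it, along the tool's axes as they then stand; what a row does not reach is not made up. A row lasts 1/8 s, in which the tool goes at most 62.5 mm and 10.7 degrees, less where a joint would pass 70% of its speed; a pose out of reach is approached as far as the arm can. A call with a gripper value outside its range is refused whole. OPENING is the gripper command: -1 is fully open, 1 is shut, values between are in proportion, set as the call begins (- or left out, the last holds). The fingers move at their own pace and stop on an object; FORCE is the grip in N (left out, the last holds). Time passes only in rows, so rows that do not move let the fingers close. It gives the time, the measured TCP pose, the force, the opening and the grip force at its end, in the units of the state.
- manip.sense(): the state, without advancing time (a new reading comes with each control period).
- viewer.get_image(name): name is "scene" or "top"; returns the picture (480x640x3 uint8, red, green, blue); there is no depth.
- viewer.camera_model(name): a dict with "camera_matrix" (3x3 intrinsics, pixels), "xyz" and "rotation" of the camera in the world. Camera axes: x right, y down, z forward; pixel columns grow to the right and rows downward; lengths in m; the calibration is good to about 2 mm. A picture is of the moment at which its call begins. camera_model takes no time and is no camera call.
- ticket.sign_off(): hands the job in; it is judged then, once.
The state is a dict: "clock": time; "qpos": joint angles; "joint_velocities": joint speeds; "joint_torque": joint torques, N m; "tool_pos": TCP position; "eef_rot": TCP orientation; "force": force on the tool from outside, world axes, zero at the start; "ft_torque": the same for the moment, N m; "width": opening from 0.0 (shut) to 1.0 (fully open); "gripper_force": force on a finger pad.
Only numpy, scipy, OpenCV 4.12 (cv2) and the standard library are available. Lean on these libraries where they do the work, as an engineer would, in place of code of your own. Each camera call takes 0.05 s, during which the arm holds its last target. There are 200 camera calls.

TASK

Two gas taps stand on the bench and both are open. Shut the one with the long one-sided lever: turn its lever clockwise, seen from above, all the way to its stop, so that it lies across its nozzle. Leave the other tap, with the short crossbar handle, as it is.

Things in the scene. Friction and masses are not known exactly. Their poses are not given: they have to be found in the camera images.
- lever_tap: Turret of the tap to shut: grey column fixed to the bench, foot 72 mm across, steel hose nozzle 22 mm thick out 64 mm along its -x at 66 mm height. Origin on the bench on the column's axis, z up; the lever turns about this z. Hub 26 mm across, top at 133 mm. Lever: bar to one side, centre line at 116 mm height; its white sleeve, 12 mm wide and 20 mm tall, lies 33 to 95 mm from the axis.
- lever (a joint): Angle of that lever, rad. 0 = shut: lever points along the turret's +y, square to the nozzle. 1.571 = open: it points along the turret's -x, right above the nozzle. Grows counter-clockwise seen from above, so shutting is clockwise. Stops at 0 and 1.571; held by friction (0.12 N m), stays where it is left. Starts open or mostly open, 1.0 to 1.55.
- tee_tap: The other tap, to be left alone: the same grey turret and nozzle, but on top a short white crossbar, 60 mm long, 12 mm wide, 20 mm tall, centred on the axis at 116 mm height. Origin on the bench under its column, z up, nozzle along -x.
- tee_end (a point): The middle of one end face of that crossbar, 30 mm from its axis and 116 mm above the bench.
Mind the look-alikes: they are no part of the job. What is shaped like the lever_tap but black, pink or turquoise is not meant.

How it is judged:
By the outcome, as a careful person would: the job done as asked, in the order asked, and still so for the second after the job is handed in, with the robot touching nothing.
It also fails if it takes over 32 s, if anything falls off the work surface, if the arm or the gripper's body presses on something with over 40 N, if the wrist force passes 120 N, or if a joint passes its speed limit or range.

## Working session

There is one attempt and no reset: what is moved stays moved. The work goes in short steps, Python scripts to look and compute and a shell command to move; the robot and the scene stay as the last step left them, time stands still between calls to the robot, and variables do not carry over. Pictures are saved under pics/ and viewed, at most 10 in all, crops included, and the job is handed in when it is done.

```bash
mkdir -p pics; python3 - <<'E'
from rig import manip, viewer
import cv2
for n in("scene","top"):
    cv2.imwrite(f"pics/{n}0.png",viewer.get_image(n)[:,:,::-1]); c=viewer.camera_model(n); print(n,c)
print(manip.sense())
E
```

```text
scene {'camera_matrix': array([[488.50336538,   0.        , 320.17430721],
       [  0.        , 488.50336538, 240.35497529],
       [  0.        ,   0.        ,   1.        ]]), 'xyz': array([0.95783767, 0.3534023 , 0.61326183]), 'rotation': array([-1.14450814, -2.3818772 ,  0.98575326])}
top {'camera_matrix': array([[556.31694298,   0.        , 313.14490898],
       [  0.        , 556.31694298, 238.99286683],
       [  0.        ,   0.        ,   1.        ]]), 'xyz': array([0.45790749, 0.01747403, 0.91484158]), 'rotation': array([-2.13369829,  2.16893416, -0.1288952 ])}
{'clock': 0.1, 'qpos': array([ 1.03859605e+00,  1.31088892e-01,  1.48914353e+00, -1.86265522e-05,
        1.52304509e+00, -8.54313422e-02]), 'joint_velocities': array([-6.96860397e-05,  2.75592618e-04, -3.61321321e-03,  1.33262647e-03,
       -1.69195478e-05, -7.90730356e-04]), 'joint_torque': array([ 1.27580752e-03, -5.61332273e+01, -4.93100488e+01,  7.72073376e-02,
        2.88315624e-02, -4.47305604e-05]), 'tool_pos': array([0.2589867 , 0.54068538, 0.23670515]), 'eef_rot': array([-6.95849853e-01, -3.06305160e+00,  2.52985207e-03]), 'force': array([-0.15475294, -0.96076042, -0.55003341]), 'ft_torque': array([ 0.01921888,  0.01157193, -0.04480373]), 'gripper_force': 0.0, 'width': 0.9980314257879543}
```

View pics/top0.png

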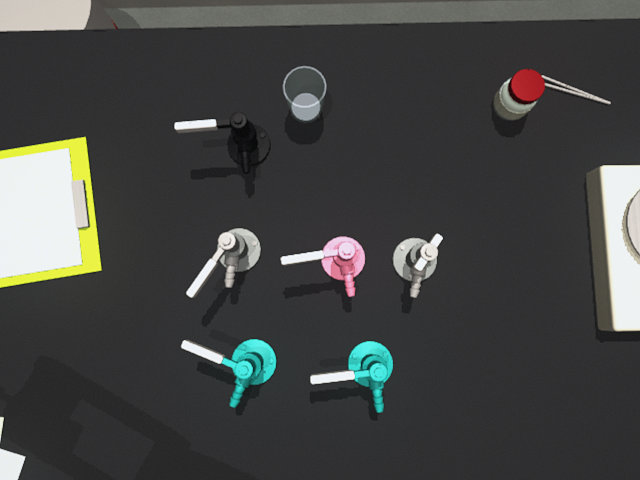

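View pics/scene0.png

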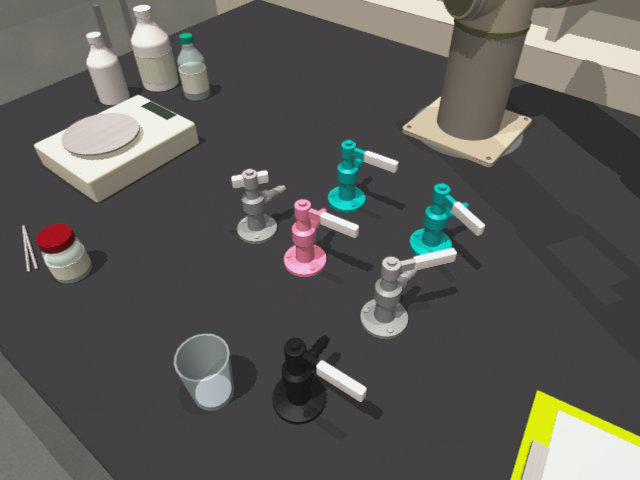

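Candidates (top view): grey lever tap, hub (227,241); pink (346,250); turquoise (244,370) and (378,373); black (238,121); grey crossbar (428,252). Only (227,241) is both grey and has a one-sided lever. I'll confirm it in a crop.

```bash
python3 - <<'E'
import cv2
a=cv2.imread("pics/top0.png")[220:310,170:290]
cv2.imwrite("pics/crop1.png",cv2.resize(a,None,fx=6,fy=6,interpolation=cv2.INTER_CUBIC))
E
cat > h.py <<'E'
import numpy as np
from scipy.spatial.transform import Rotation as R
from rig import viewer
def pt(n,u,v,z):
    c=viewer.camera_model(n);K=np.array(c["camera_matrix"]);r=np.array(c["rotation"])
    M=R.from_rotvec(r).as_matrix() if r.size==3 else r
    d=M@np.linalg.solve(K,[u,v,1]);p=np.array(c["xyz"]);return p+d*(z-p[2])/d[2]
E
```

```text
(no output)
```

View pics/crop1.png

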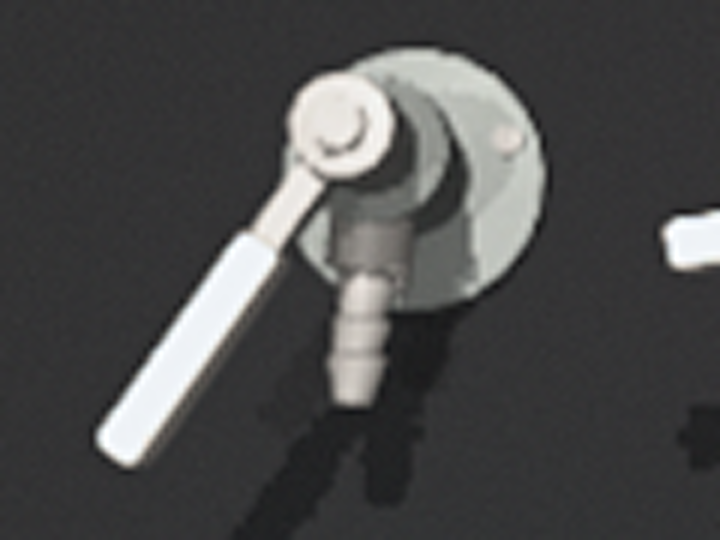

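The crop shows a grey turret with its hub at full-image (226.7,240.8), a white-sleeved lever from (213.7,260.8) to its end at (188.8,295), and the nozzle end at (228.7,287). This is the tap to shut.

```bash
python3 - <<'E'
from h import *
from rig import manip
P=lambda n,u,v,z:print(n,pt("top",u,v,z).round(4)) or pt("top",u,v,z)
h=P("hub",226.7,240.8,.133);f=P("foot",239.7,249.7,.005);s=P("sleeve0",213.7,260.8,.126);e=P("end",188.8,295,.126);nz=P("nozzle",228.7,287.2,.066)
print("r",np.linalg.norm((s-h)[:2]),np.linalg.norm((e-h)[:2]),"noz",np.linalg.norm((nz-h)[:2]))
a=lambda v:np.degrees(np.arctan2(v[1],v[0]))
print("ang lever",a(e-h),"nozzle",a(nz-h),"shut dir",a(nz-h)-90)
print("turq end",pt("top",184,343,.126),"turq hub",pt("top",244,370,.133),"pink end",pt("top",282,261,.126),"blk",pt("top",176,126,.126))
S=manip.sense();M=R.from_rotvec(S["eef_rot"]).as_matrix();print(M.round(3))
E
```

```text
hub [0.5581 0.1458 0.133 ]
foot [0.5593 0.1454 0.005 ]
sleeve0 [0.5305 0.1654 0.126 ]
end [0.4826 0.2003 0.126 ]
nozzle [0.4953 0.1535 0.066 ]
r 0.03377253370133336 0.09309710781045658 noz 0.06319979564106327
ang lever 144.15819560703474 nozzle 173.0396135781964 shut dir 83.0396135781964
turq end [0.41583521 0.2062241  0.126     ] turq hub [0.37833073 0.12125392 0.133     ] pink end [0.52864416 0.06805659 0.126     ] blk [0.73051866 0.22238882 0.126     ]
[[-0.902  0.432 -0.001]
 [ 0.432  0.902 -0.001]
 [ 0.    -0.002 -1.   ]]
```

```bash
python3 -m creep '[{"rz":-9.3},{"rz":-9.3},{"tx":-0.03,"ty":-0.039},{"tx":-0.03,"ty":-0.039},{"tx":-0.03,"ty":-0.039},{"tx":-0.03,"ty":-0.039},{"tx":-0.03,"ty":-0.039},{"tx":-0.03,"ty":-0.039},{"tx":-0.03,"ty":-0.039},{"tx":-0.03,"ty":-0.039},{"tx":-0.027,"ty":-0.041},{}]' 1 10
```

```text
$[0]: bad value
```

```bash
python3 -m creep '[{"tx":0,"ty":0,"tz":0,"rx":0,"ry":0,"rz":-9.3}]' 1 10
```

```text
clock: 0.22
tool_pos: [0.259, 0.5408, 0.2369]
eef_rot: [-0.441, -3.11, 0.002]
force: [-0.1, -0.0, 0.3]
width: 0.938
gripper_force: 0.0
```

```bash
python3 -m creep '[{"tx":0,"ty":0,"tz":0,"rx":0,"ry":0,"rz":-9.3},{"tx":-0.03,"ty":-0.039,"tz":0,"rx":0,"ry":0,"rz":0},{"tx":-0.03,"ty":-0.039,"tz":0,"rx":0,"ry":0,"rz":0},{"tx":-0.03,"ty":-0.039,"tz":0,"rx":0,"ry":0,"rz":0},{"tx":-0.03,"ty":-0.039,"tz":0,"rx":0,"ry":0,"rz":0},{"tx":-0.03,"ty":-0.039,"tz":0,"rx":0,"ry":0,"rz":0},{"tx":-0.03,"ty":-0.039,"tz":0,"rx":0,"ry":0,"rz":0},{"tx":-0.03,"ty":-0.039,"tz":0,"rx":0,"ry":0,"rz":0},{"tx":-0.03,"ty":-0.039,"tz":0,"rx":0,"ry":0,"rz":0},{"tx":-0.027,"ty":-0.041,"tz":0,"rx":0,"ry":0,"rz":0},{"tx":0,"ty":0,"tz":0,"rx":0,"ry":0,"rz":0},{"tx":0,"ty":0,"tz":0,"rx":0,"ry":0,"rz":0}]' 1 10
```

```text
clock: 1.72
tool_pos: [0.4808, 0.1584, 0.2372]
eef_rot: [-0.193, -3.135, -0.0]
force: [-0.3, 0.4, -0.4]
width: 0.005
gripper_force: 0.0
```

```bash
python3 -m creep '[{"tx":0,"ty":0,"tz":0.03,"rx":0,"ry":0,"rz":0},{"tx":0,"ty":0,"tz":0.03,"rx":0,"ry":0,"rz":0},{"tx":0,"ty":0,"tz":0.02,"rx":0,"ry":0,"rz":0},{"tx":0,"ty":0,"tz":0.02,"rx":0,"ry":0,"rz":0},{"tx":0,"ty":0,"tz":0.017,"rx":0,"ry":0,"rz":0},{"tx":0,"ty":0,"tz":0,"rx":0,"ry":0,"rz":0}]'
python3 - <<'E'
from rig import viewer
import cv2
cv2.imwrite("pics/s1.png",viewer.get_image("scene")[:,:,::-1])
E
```

```text
clock: 2.48
tool_pos: [0.4797, 0.1588, 0.1191]
eef_rot: [-0.189, -3.133, 0.001]
force: [0.3, 0.4, -0.4]
width: 0.006
gripper_force: 0.0
```

View pics/s1.png

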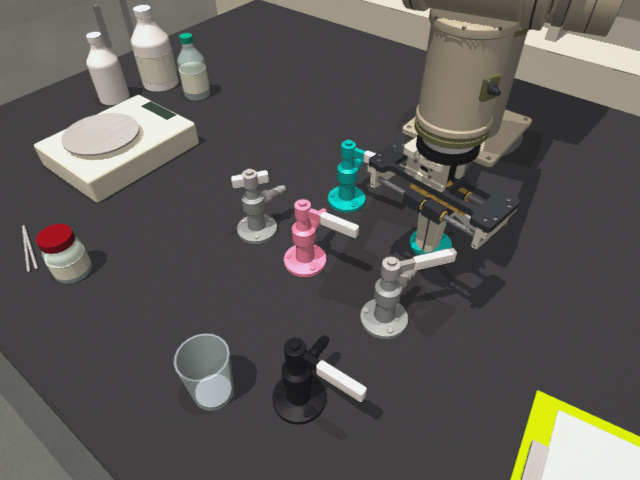

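The fingers, at (432,235), are behind the lever and clear of the nozzle and of the other taps; the lever hasn't moved. Next I'll sweep it clockwise.

```bash
python3 -m creep '[{"tx":-0.004,"ty":0.01,"tz":0,"rx":0,"ry":0,"rz":0},{"tx":-0.004,"ty":0.01,"tz":0,"rx":0,"ry":0,"rz":0},{"tx":-0.004,"ty":0.01,"tz":0,"rx":0,"ry":0,"rz":0},{"tx":-0.0055,"ty":0.01,"tz":0,"rx":0,"ry":0,"rz":0},{"tx":-0.0055,"ty":0.01,"tz":0,"rx":0,"ry":0,"rz":0},{"tx":-0.007,"ty":0.006,"tz":0,"rx":0,"ry":0,"rz":0},{"tx":-0.007,"ty":0.004,"tz":0,"rx":0,"ry":0,"rz":0},{"tx":-0.007,"ty":0.002,"tz":0,"rx":0,"ry":0,"rz":0},{"tx":-0.007,"ty":0.002,"tz":0,"rx":0,"ry":0,"rz":0},{"tx":-0.006,"ty":0.001,"tz":0,"rx":0,"ry":0,"rz":0},{"tx":-0.006,"ty":0,"tz":0,"rx":0,"ry":0,"rz":0},{"tx":0,"ty":0,"tz":0,"rx":0,"ry":0,"rz":0}]'
```

```text
clock: 4.03
tool_pos: [0.5518, 0.2151, 0.1206]
eef_rot: [-0.192, -3.135, -0.0]
force: [-2.7, 1.8, -0.2]
width: 0.007
gripper_force: 1.2
```

```bash
for i in 1 2 3; do python3 -m creep '[{"tx":-0.0015,"ty":0,"tz":0,"rx":0,"ry":0,"rz":0},{"tx":0,"ty":0,"tz":0,"rx":0,"ry":0,"rz":0}]' | grep -E 'pos|force: \['; done
```

```text
tool_pos: [0.5521, 0.2151, 0.1205]
force: [-7.6, 2.7, 3.1]
tool_pos: [0.5523, 0.2151, 0.1204]
force: [-14.4, 2.2, 7.5]
tool_pos: [0.5525, 0.2151, 0.1203]
force: [-21.7, 1.7, 12.1]
```

The force rises while the tool stays still, so the lever is at its stop. I'll back off, lift and check.

```bash
python3 -m creep '[{"tx":0.01,"ty":0,"tz":0,"rx":0,"ry":0,"rz":0},{"tx":0.02,"ty":0,"tz":0,"rx":0,"ry":0,"rz":0},{"tx":0.01,"ty":0,"tz":0,"rx":0,"ry":0,"rz":0},{"tx":0,"ty":0,"tz":-0.03,"rx":0,"ry":0,"rz":0},{"tx":0,"ty":0,"tz":-0.04,"rx":0,"ry":0,"rz":0},{"tx":0,"ty":0,"tz":-0.04,"rx":0,"ry":0,"rz":0},{"tx":0.04,"ty":0.04,"tz":0,"rx":0,"ry":0,"rz":0},{"tx":0.04,"ty":0.04,"tz":0,"rx":0,"ry":0,"rz":0},{"tx":0.04,"ty":0.04,"tz":0,"rx":0,"ry":0,"rz":0},{"tx":0.04,"ty":0.04,"tz":0,"rx":0,"ry":0,"rz":0},{"tx":0.03,"ty":0.04,"tz":0,"rx":0,"ry":0,"rz":0},{"tx":0,"ty":0,"tz":0,"rx":0,"ry":0,"rz":0}]'
python3 - <<'E'
from rig import viewer
import cv2
cv2.imwrite("pics/t2.png",viewer.get_image("top")[:,:,::-1])
E
```

```text
clock: 6.28
tool_pos: [0.3505, 0.4435, 0.2309]
eef_rot: [0.185, 3.136, 0.002]
force: [0.9, -0.9, 0.3]
width: 0.004
gripper_force: 0.0
```

View pics/t2.png

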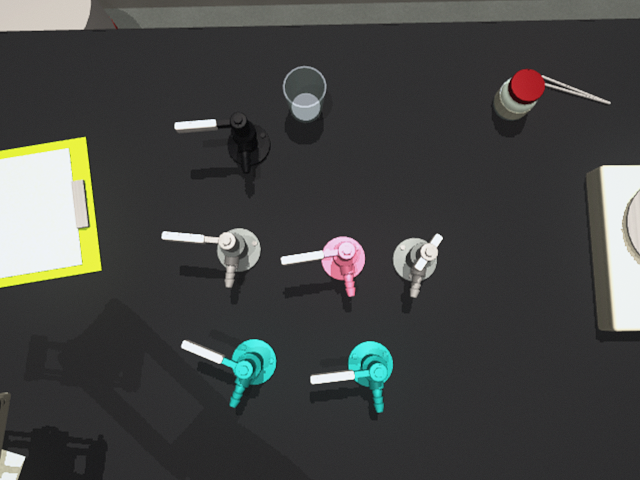

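The lever now runs from (227,241) to (163,236), square to its nozzle. The other taps look unchanged. I'll check the angle and hand in.

```bash
python3 - <<'E'
from h import *
from rig import ticket
d=pt("top",163.5,236,.126)-pt("top",226.7,240.8,.133)
a=np.degrees(np.arctan2(d[1],d[0]));print(a)
if abs(a-83)<3: print(ticket.sign_off())
E
```

```text
84.1780865376438
the job is handed in; nothing more can be done
None
```

The grey lever tap is shut: I pushed its lever clockwise until it met its stop, it measures within about 1° of square to its nozzle, the crossbar tap was left untouched, and the job is handed in at about 6.3 s.

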